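Return the test kit's reagents to their tray

ROBOT

A 6-joint arm with a two-finger parallel gripper is mounted at the origin on the work surface. World frame = base frame: x ahead of the robot, y to its left, z up, the work surface at z = 0. Lengths are in m, angles in rad, forces in N, time in s.
With the tool pointing down it reaches from about 0.4 to 0.925 m from the base axis. Payload 12.5 kg.
Tool frame: the origin (TCP) lies on the centre line of the jaws, within the pads' length; the fingertips stand 17 mm ahead of it and the grasp point (between the pads) lies 2 mm behind it; z points along the fingers, y is the direction in which the jaws open and shut (so a half turn about z gives the same grasp; the last joint's range is limited). The gripper opens to 95 mm and grips with 3 to 60 N. Pads are 20 mm wide; open, the fingers measure 119 mm over their backs; the gripper's body (75 mm by 180 mm) begins 59 mm behind the grasp point.
Start: joints at [1.14, 0.491, 1.559, -0, 1.092, -0.106], TCP at [0.199, 0.592, 0.201] pointing down, gripper open.
Joint ranges: [-3.1, 3.1], [-0.84, 2.19], [0.05, 2.79], [-1.13, 4.28], [0.06, 2.93], [-2.69, 2.69]. Speed limits (rad/s): [2.22, 2.22, 2.79, 3.14, 3.14, 3.14].

INTERFACE

Orientations are given as a unit quaternion [w, x, y, z].
In Python, from station import manip gives the robot as it stands. Calls block until the motion is done:
- manip.goto(position, orientation): joint-space move of the TCP to a pose.
- manip.servo_line(position, v=0.15, rotation=None): straight line of the TCP; rotation=None keeps the orientation; v is the mean speed in m/s.
- manip.set_joints(angles): joint-space move.
- manip.open_gripper() and manip.clamp(grasp_force=None): open the fingers fully, or close them until they stop; grasp_force is the grip in N (None keeps the last).
- manip.hold(seconds).
- manip.inverse_kinematics(position, orientation): joint angles nearest the present ones, or None.
- manip.get_obs(): the state.
- manip.get_image(name): name is "scene" or "top"; returns a dict with "img" (384x512x3 uint8, red, green, blue), "depth" (384x512 float32, m along the optical axis (not along the pixel's ray), 0 where there is no reading), "fx", "fy", "cx", "cy" (pixels), "dist_coeffs" ([k1, k2, p1, p2, k3] as OpenCV has them; the pictures are not rectified), "camera_from_world" (4x4, takes a point from world to camera coordinates). Camera axes: x right, y down, z forward; pixel columns grow to the right and rows downward; lengths in m; the calibration is good to about 2 mm. A picture is of the moment at which its call begins.
A pose or a line that the arm cannot do raises manip.PlanningError and nothing moves.
- manip.close_job(): hands the job in, once; it reports no verdict.
Trained networks look in the newest picture that a camera, given by its name, has taken for a name from the list of things; names that differ only in an ending like _2 or _b are one class to them, and where a whole thing is asked for, a point or a joint stands for the part that bears it (a point fixed in the world has none). Each returns a list of dicts, best first, with "confidence" (0 to 1); they miss things now and then, are a little off and sometimes report something else, mostly with a low value. They report only what shows in the picture. A call takes as long as a camera call.
- manip.boxes_of(camera, target): "box" ([left, top, right, bottom] in pixels, round what is visible of it).
The state is a dict: "time": time; "joint_pos": joint angles; "dq": joint speeds; "joint_torque": joint torques, N m; "position": TCP position; "orientation": TCP orientation; "force": force on the tool from outside, world axes, zero at the start; "moment": the same for the moment, N m; "opening": opening from 0.0 (shut) to 1.0 (fully open).
Only numpy, scipy, OpenCV 4.12 (cv2) and the standard library are available. Lean on these libraries where they do the work, as an engineer would, in place of code of your own. Each camera call takes 0.05 s, during which the arm holds its last target.

TASK

The plate test is finished: put the kit's four reagents (the bottle with the pointed dropper cap, the short crimp-capped vial, the square bottle and the wide jar) back into the reagent tray, each standing fully down in the adapter whose socket is made for its shape and size. Keep them upright on the way and set each down gently, without dropping it. The two look-alikes, the round bottle with the flat cap and the tall screw-cap vial, are patient samples: leave them standing where they are.

Things in the scene. Friction and masses are not known exactly. Their poses are not given: they have to be found in the camera images.
- dropper_bottle: Kit reagent: round white plastic bottle with a POINTED nozzle cap. Straight body 36 mm diameter up to 56 mm, cap tapering from 22 mm to 6 mm diameter, tip at 90 mm. About 60 g. Origin: centre of its underside; z points up its axis. Stands upright on the bench at the start; heights are above the underside. 
- crimp_vial: Kit reagent: small SHORT amber glass vial with a flat aluminium crimp cap (dark spot in its middle). Straight body 24 mm diameter up to 46 mm, cap 20 mm diameter from 53 to 63 mm (top). About 45 g. Origin: centre of its underside; z points up its axis. Stands upright on the bench at the start; heights are above the underside. 
- square_bottle: Kit reagent: SQUARE white plastic bottle. Body 40 x 40 mm up to 58 mm, its flat sides face its own x and y axes; round white screw cap 28 mm diameter, top at 82 mm. About 110 g. Origin: centre of its underside; z points up its axis. Stands upright on the bench at the start; heights are above the underside. 
- wide_jar: Kit reagent: WIDE low amber glass jar. Body 50 mm diameter up to 41 mm, round white screw lid 54 mm diameter from 46 to 64 mm (top); its sides are the place to grip. About 120 g. Origin: centre of its underside; z points up its axis. Stands upright on the bench at the start; heights are above the underside. 
- sample_bottle: Patient sample, not of the kit, stays where it stands: round white plastic bottle with the same 36 mm body as the dropper bottle, but with a FLAT round screw cap, 27 mm diameter, top at 78 mm. Origin: centre of its underside; z points up its axis. Stands upright on the bench at the start; heights are above the underside. 
- sample_vial: Patient sample, not of the kit, stays where it stands: TALL amber glass vial, 24 mm diameter like the crimp vial, but 84 mm high with a full-width white plastic screw cap (25 mm diameter, 19 mm high). Origin: centre of its underside; z points up its axis. Stands upright on the bench at the start; heights are above the underside. 
- adapter_medium: Adapter for the dropper bottle: ROUND socket of MIDDLE size, 52 mm diameter. White block 84 x 84 x 24 mm high, socket 20 mm deep, floor (dark rubber pad) 4 mm above the block's underside. Origin: centre of the block's underside, on the socket's axis; x, y along the sides, z up. Fixed. The four adapters stand two by two in any order, 87 mm between centres, in a grey tray and are turned with it.
- adapter_small: Adapter for the crimp vial: the SMALLEST round socket, 40 mm diameter. White block 84 x 84 x 24 mm high, socket 20 mm deep, floor (dark rubber pad) 4 mm above the block's underside. Origin: centre of the block's underside, on the socket's axis; x, y along the sides, z up. Fixed. Tray 184 mm square, rim 24 mm high, flat on the bench; its floor is 4 mm thick, so a block's top is 28 mm above the bench.
- adapter_square: Adapter for the square bottle: the SQUARE socket, 56 x 56 mm, its sides along the adapter's x and y. White block 84 x 84 x 24 mm high, socket 20 mm deep, floor (dark rubber pad) 4 mm above the block's underside. Origin: centre of the block's underside, on the socket's axis; x, y along the sides, z up. Fixed. Sits in the tray like the others.
- adapter_large: Adapter for the wide jar: the LARGEST round socket, 66 mm diameter. White block 84 x 84 x 24 mm high, socket 20 mm deep, floor (dark rubber pad) 4 mm above the block's underside. Origin: centre of the block's underside, on the socket's axis; x, y along the sides, z up. Fixed. Sits in the tray like the others. Low odds and ends (a cap, a dish, a timer, all under 20 mm high) also lie among the bottles.

How it is judged:
By the outcome, as a careful person would: the job done as asked, in the order asked, and still so for the second after the job is handed in, with the robot touching nothing.
It also fails if it takes over 109 s, if anything falls off the work surface, if the arm or the gripper's body presses on something with over 40 N, if the wrist force passes 120 N, or if a joint passes its speed limit or range.

## Working session

There is one attempt and no reset: what is moved stays moved. The work goes in short steps, each a Python script; the robot and the scene stay as the last script left them, time stands still between calls to the robot, and variables do not carry over. Pictures are saved under pics/ and viewed, and the job is handed in when it is done.

```bash
ls; mkdir -p pics; cat > snap.py <<'E'
import cv2,sys
from station import manip
def save(cam,name,up=True):
    d=manip.get_image(cam)
    im=cv2.cvtColor(d["img"],cv2.COLOR_RGB2BGR)
    if up: im=cv2.resize(im,(800,600),interpolation=cv2.INTER_CUBIC)
    cv2.imwrite(f"pics/{name}.png",im); return d
E
python3 - <<'E'
from snap import *
import numpy as np,pickle
for c in ("top","scene"):
    d=save(c,c+"0"); pickle.dump(d,open(c+"0.pkl","wb"))
    T=np.linalg.inv(d["camera_from_world"]); print(c,T.round(3).tolist(),d["fx"],d["dist_coeffs"])
    for t in "dropper_bottle crimp_vial square_bottle wide_jar sample_bottle sample_vial adapter_medium adapter_small adapter_square adapter_large".split():
        print(t,[([round(x) for x in b["box"]],round(b["confidence"],2)) for b in manip.boxes_of(c,t)][:3])
o=manip.get_obs();print(o["time"],o["position"],o["orientation"])
E
```

```text
pics
top [[-0.022, -0.993, 0.113, 0.455], [-1.0, 0.022, -0.004, -0.042], [0.002, -0.113, -0.994, 1.167], [0.0, 0.0, 0.0, 1.0]] 438.48446736150623 [0.03287824 0.         0.         0.         0.        ]
dropper_bottle [([346, 188, 360, 201], 0.74)]
crimp_vial []
square_bottle [([300, 190, 320, 213], 0.74)]
wide_jar [([294, 145, 318, 163], 0.82)]
sample_bottle [([302, 233, 320, 252], 0.46), ([340, 188, 361, 201], 0.37)]
sample_vial [([383, 218, 407, 229], 0.43)]
adapter_medium [([144, 213, 177, 253], 0.74)]
adapter_small [([178, 182, 216, 218], 0.91)]
adapter_square [([144, 184, 181, 216], 0.65), ([380, 219, 407, 228], 0.64)]
adapter_large [([178, 216, 212, 251], 0.57)]
scene [[0.783, 0.357, -0.51, 1.112], [0.622, -0.46, 0.633, -0.7], [-0.009, -0.813, -0.582, 0.647], [0.0, 0.0, 0.0, 1.0]] 451.83728862554807 [-0.04530411  0.          0.          0.          0.        ]
dropper_bottle [([161, 240, 184, 275], 0.63)]
crimp_vial [([271, 208, 283, 236], 0.55), ([266, 134, 302, 159], 0.4)]
square_bottle [([192, 206, 217, 244], 0.66)]
wide_jar [([235, 230, 262, 273], 0.71)]
sample_bottle [([156, 183, 180, 222], 0.94)]
sample_vial [([88, 248, 108, 286], 0.66)]
adapter_medium [([268, 133, 302, 158], 0.8), ([273, 208, 283, 236], 0.21)]
adapter_small [([264, 159, 310, 186], 0.6)]
adapter_square [([293, 145, 330, 168], 0.76)]
adapter_large [([241, 147, 285, 171], 0.98)]
1.1 [0.19943553 0.5923498  0.20096274] [1.35277928e-05 1.61683976e-01 9.86842586e-01 4.28912993e-05]
```

View pics/top0.png

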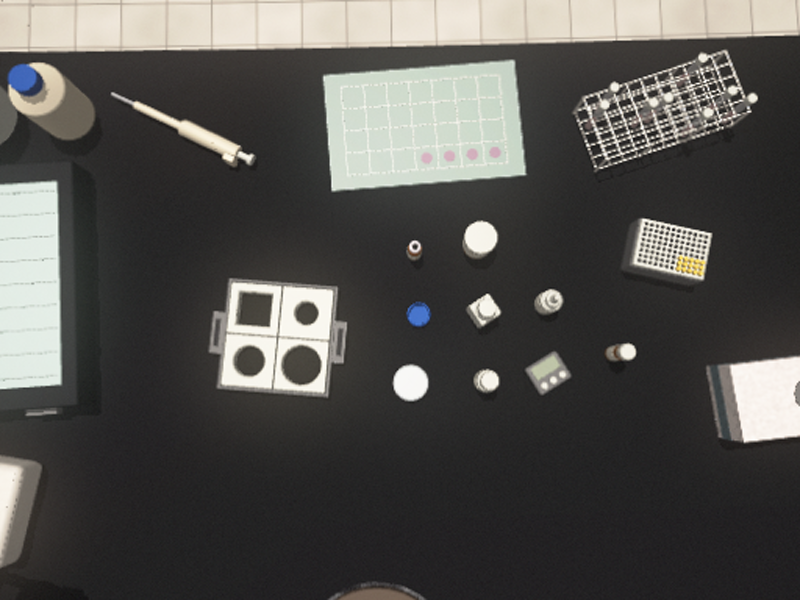

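View pics/scene0.png

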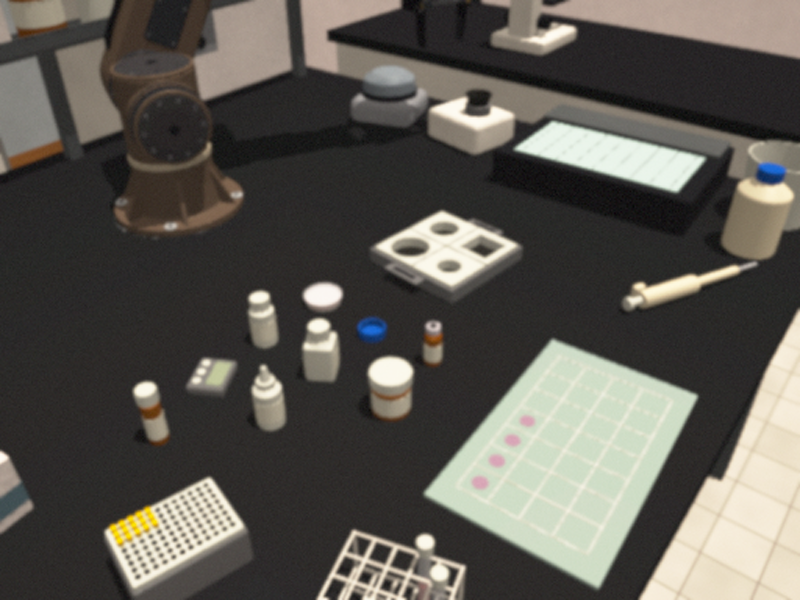

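The top view (800 px scale) shows the tray at about (280,338). Its sockets are square at upper left, small at upper right, medium at lower left and large at lower right. The items are:
- crimp vial (415,250)
- jar (480,238)
- square bottle (484,310)
- dropper (548,301)
- sample bottle (486,380)
- sample vial (622,352)

The detectors agree with this, apart from the low-confidence extras. Next I'll measure positions.

```bash
cat > geo.py <<'E'
import numpy as np,cv2
def K(d): return np.array([[d["fx"],0,d["cx"]],[0,d["fy"],d["cy"]],[0,0,1.]])
def plane(d,uv,z):
    uv=np.atleast_2d(np.array(uv,float)); 
    n=cv2.undistortPoints(uv[:,None],K(d),np.array(d["dist_coeffs"]))[:,0]
    T=np.linalg.inv(d["camera_from_world"]); r=np.c_[n,np.ones(len(n))]@T[:3,:3].T; c=T[:3,3]
    return c+r*((z-c[2])/r[:,2])[:,None]
def proj(d,P):
    T=d["camera_from_world"]; p,_=cv2.projectPoints(np.atleast_2d(P).astype(float),cv2.Rodrigues(T[:3,:3])[0],T[:3,3],K(d),np.array(d["dist_coeffs"])); return p[:,0]
def cloud(d):
    h,w=d["depth"].shape; v,u=np.mgrid[:h,:w]; 
    n=cv2.undistortPoints(np.c_[u.ravel(),v.ravel()].astype(float)[:,None],K(d),np.array(d["dist_coeffs"]))[:,0]
    z=d["depth"].ravel(); P=np.c_[n,np.ones(len(n))]*z[:,None]; T=np.linalg.inv(d["camera_from_world"])
    W=P@T[:3,:3].T+T[:3,3]; W[z==0]=np.nan; return W.reshape(h,w,3)
E
python3 - <<'E'
import pickle,numpy as np,cv2
from geo import *
d=pickle.load(open("top0.pkl","rb"));s=pickle.load(open("scene0.pkl","rb"))
W=cloud(d)
# cap tops by depth in top cam
for n,b,h in [("drop",[344,182,364,203],.09),("crimp",[255,148,275,170],.063),("sq",[296,184,324,214],.082),("jar",[292,140,322,166],.064),("sb",[300,232,324,254],.078),("sv",[384,216,410,234],.084)]:
    c=W[b[1]:b[3],b[0]:b[2]].reshape(-1,3); c=c[np.isfinite(c[:,2])]; t=c[c[:,2]>h-(.012 if n!="drop" else .045)]
    print(n,len(t),"zmax",c[:,2].max().round(3),"mean",t.mean(0).round(4),"mid",((t.min(0)+t.max(0))/2).round(4))
im=cv2.cvtColor(d["img"],cv2.COLOR_RGB2BGR)
cv2.imwrite("pics/top_items.png",cv2.resize(im[135:260,250:415],None,fx=4.8,fy=4.8,interpolation=cv2.INTER_CUBIC))
cv2.imwrite("pics/top_tray.png",cv2.resize(im[172:260,130:228],None,fx=6,fy=6,interpolation=cv2.INTER_CUBIC))
im=cv2.cvtColor(s["img"],cv2.COLOR_RGB2BGR)
cv2.imwrite("pics/scene_items.png",cv2.resize(im[120:290,80:340],None,fx=3,fy=3,interpolation=cv2.INTER_CUBIC))
E
```

```text
drop 160 zmax 0.091 mean [ 0.5808 -0.2939  0.0623] mid [ 0.582  -0.2964  0.0682]
crimp 49 zmax 0.065 mean [ 0.6744 -0.0754  0.0602] mid [ 0.6742 -0.0756  0.0597]
sq 106 zmax 0.084 mean [ 0.569  -0.1875  0.0796] mid [ 0.5689 -0.1875  0.0782]
jar 354 zmax 0.068 mean [ 0.6871 -0.1836  0.0617] mid [ 0.6876 -0.184   0.0602]
sb 102 zmax 0.081 mean [ 0.4536 -0.1876  0.0755] mid [ 0.4536 -0.1877  0.0744]
sv 88 zmax 0.087 mean [ 0.4952 -0.4062  0.0812] mid [ 0.4956 -0.4072  0.0797]
```

View pics/top_items.png

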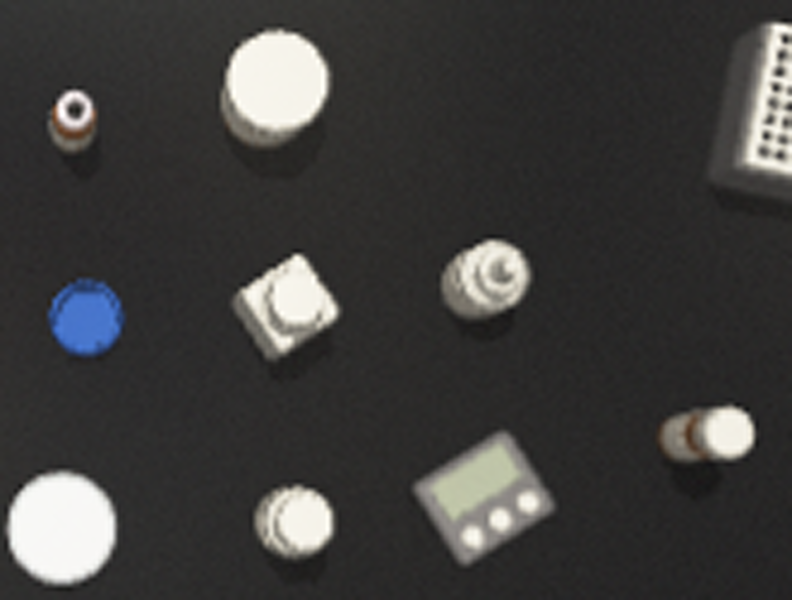

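View pics/top_tray.png

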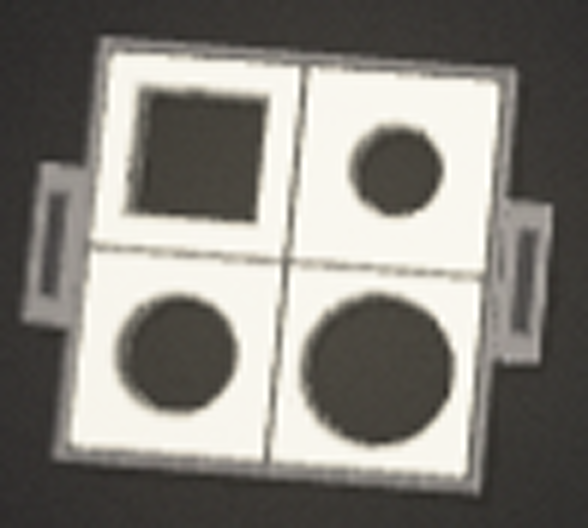

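View pics/scene_items.png

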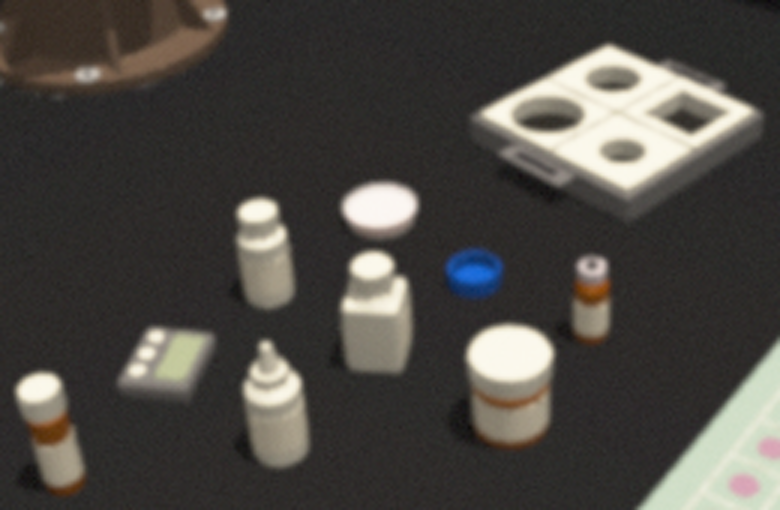

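The tray crop confirms the socket sizes: small (395,170), medium (177,352), large (378,370) and square (197,155). The item crop shows the dropper's pointed tip at about (506,268), the crimp cap at (75,110) and the square body turned about 30° in the image.

```bash
python3 - <<'E'
import pickle,numpy as np,cv2
from geo import *
d=pickle.load(open("top0.pkl","rb"));s=pickle.load(open("scene0.pkl","rb"))
# tray white
g=d["img"].min(2).astype(np.uint8)
m=np.zeros_like(g); m[172:260,130:228]=(g[172:260,130:228]>150)*255
cs=cv2.findContours(m,0,2)[0]; 
pts=np.vstack(cs)[:,0]; P=plane(d,pts,.028)[:,:2]
r=cv2.minAreaRect((P*1000).astype(np.float32)); print("tray rect",r, cv2.boxPoints(r).round(1).tolist())
# sockets: dark holes inside filled
hull=np.zeros_like(m); cv2.fillPoly(hull,[cv2.convexHull(pts)],255)
hole=cv2.erode(((hull>0)&(m==0)).astype(np.uint8),np.ones((3,3)))
n,l,st,c=cv2.connectedComponentsWithStats(cv2.morphologyEx(((hull>0)&(m==0)).astype(np.uint8),cv2.MORPH_OPEN,np.ones((5,5))))
for i in range(1,n):
    if st[i,4]>60: print("hole",st[i],c[i].round(1),plane(d,c[i],.028).round(4), "eqdiam mm",2*np.sqrt(st[i,4]/np.pi)*2.6)
print("dropper tip",plane(d,[250+506/4.8-.5,135+268/4.8-.5],.088).round(4))
# square body
W=cloud(d); c=W[184:216,294:326].reshape(-1,3); c=c[np.isfinite(c[:,2])]; t=c[(c[:,2]>.045)]
# image-based: white mask
m=np.zeros_like(g); b=g>110; m[186:213,296:324]=b[186:213,296:324]*255
Z=W[...,2]
q=W[(m>0)&(Z>.05)&(Z<.066)]
r=cv2.minAreaRect((q[:,:2]*1000).astype(np.float32)); print("sq body",r,len(q))
# scene cam depth cloud for bodies
V=cloud(s)
for n,x,y,h in [("drop",.581,-.295,.056),("crimp",.674,-.0755,.046),("sq",.569,-.1875,.056),("jar",.687,-.184,.064)]:
    k=(np.hypot(V[...,0]-x,V[...,1]-y)<.05)&(V[...,2]>.008)
    p=V[k]; top=p[p[:,2]>p[:,2].max()-.01]
    print(n,len(p),"zmax",p[:,2].max().round(3),"topmean",top.mean(0).round(4),"body z>.01..h mean",p[p[:,2]<h].mean(0).round(4))
    if n=="sq":
        pp=np.vstack([p[(p[:,2]<.06)&(p[:,2]>.012)],q]);r=cv2.minAreaRect((pp[:,:2]*1000).astype(np.float32)); print("sq comb",r)
        np.save("sqpts.npy",pp)
E
```

```text
tray rect ((531.31396484375, 142.18577575683594), (197.9353790283203, 172.53564453125), 84.1968002319336) [[435.5, 52.400001525878906], [607.0999755859375, 35.0], [627.0999755859375, 231.89999389648438], [455.5, 249.39999389648438]]
hole [152 187  22  22 452] [162.5 197.5] [[0.5802 0.1934 0.028 ]] eqdiam mm 62.37314240704236
hole [189 193  14  15 177] [195.6 200. ] [[0.5716 0.1073 0.028 ]] eqdiam mm 39.03148190969076
hole [212 198   8   9  66] [215.7 201.8] [[0.5658 0.0551 0.028 ]] eqdiam mm 23.834188790035213
hole [209 208  13  34 254] [214.8 224.4] [[0.507 0.058 0.028]] eqdiam mm 46.75685220256026
hole [150 221  19  20 312] [159.  230.6] [[0.4944 0.2021 0.028 ]] eqdiam mm 51.82098984573555
hole [180 221  25  25 508] [192.3 233.2] [[0.4856 0.1163 0.028 ]] eqdiam mm 66.12417451873503
dropper tip [[ 0.5808 -0.2952  0.088 ]]
sq body ((569.0023803710938, -187.87445068359375), (38.631126403808594, 39.56245803833008), 31.261754989624023) 125
drop 571 zmax 0.092 topmean [ 0.5813 -0.3003  0.0868] body z>.01..h mean [ 0.5899 -0.3063  0.0329]
crimp 260 zmax 0.067 topmean [ 0.6742 -0.0799  0.0624] body z>.01..h mean [ 0.6779 -0.0847  0.0281]
sq 715 zmax 0.084 topmean [ 0.5696 -0.1924  0.081 ] body z>.01..h mean [ 0.5788 -0.2016  0.0325]
sq comb ((568.0087280273438, -190.34634399414062), (42.86247253417969, 42.62029266357422), 30.504261016845703)
jar 907 zmax 0.068 topmean [ 0.6878 -0.1888  0.0642] body z>.01..h mean [ 0.6963 -0.1994  0.0408]
```

```bash
cat > plan.py <<'E'
import numpy as np
from scipy.spatial.transform import Rotation as R
TRAY=np.array([.5330,.1548-.002]); TA=np.deg2rad(-5.8)
def sock(ix,iy):
    c,s=np.cos(TA),np.sin(TA); return TRAY+np.array([[c,-s],[s,c]])@np.array([ix,iy])*.0435
SOCK=dict(square=sock(1,1),small=sock(1,-1),medium=sock(-1,1),large=sock(-1,-1))
# name: xy, grasp height, socket
IT=dict(drop=((.581,-.2972),.042,"medium"),crimp=((.6743,-.0775),.041,"small"),sq=((.569,-.1900),.042,"square"),jar=((.6875,-.186),.055,"large"))
def q(th):
    y=[np.cos(th),np.sin(th),0]; x=[-np.sin(th),np.cos(th),0]; m=np.array([x,y,[0,0,-1]]).T
    a=R.from_matrix(m).as_quat(); return np.array([a[3],a[0],a[1],a[2]])
E
python3 - <<'E'
import pickle,cv2
from geo import *
from plan import *
from station import manip
s=pickle.load(open("scene0.pkl","rb"));d=pickle.load(open("top0.pkl","rb"))
im=cv2.cvtColor(s["img"],cv2.COLOR_RGB2BGR);it=cv2.cvtColor(d["img"],cv2.COLOR_RGB2BGR)
f=4
def draw(cam,im,x0,x1,y0,y1,name):
    b=cv2.resize(im[y0:y1,x0:x1],None,fx=f,fy=f,interpolation=cv2.INTER_CUBIC)
    t=np.linspace(0,2*np.pi,40)
    def ring(xy,r,z,col):
        p=proj(cam,np.c_[xy[0]+r*np.cos(t),xy[1]+r*np.sin(t),0*t+z]); p=((p-[x0,y0]+.5)*f).astype(int); cv2.polylines(b,[p],True,col,1)
    for k,r in dict(square=.028,small=.02,medium=.026,large=.033).items(): ring(SOCK[k],r,.028,(0,0,255))
    for k,(r,z) in dict(drop=(.018,.056),crimp=(.01,.063),sq=(.014,.082),jar=(.027,.064)).items(): ring(IT[k][0],r,z,(0,255,0)); 
    cv2.imwrite(f"pics/{name}.png",b)
draw(s,im,150,340,120,265+5,"ov_scene"); draw(d,it,140,340,130,260,"ov_top")
for k,(xy,h,so) in IT.items():
    print(k,so,SOCK[so].round(4))
    for base in (xy,SOCK[so]):
        L=[]
        for a in range(-90,100,10):
            j=manip.inverse_kinematics([*base,h+.1],q(np.deg2rad(a)))
            L.append((a,None if j is None else round(float(j[5]),2)))
        print(L)
E
```

```text
drop medium [0.4941 0.2005]
[(-90, 1.0), (-80, 0.82), (-70, 0.65), (-60, 0.47), (-50, 0.3), (-40, 0.12), (-30, -0.05), (-20, -0.22), (-10, -0.4), (0, -0.57), (10, -0.75), (20, -0.92), (30, -1.1), (40, -1.27), (50, -1.45), (60, -1.62), (70, -1.8), (80, -1.97), (90, -2.14)]
[(-90, 1.83), (-80, 1.66), (-70, 1.48), (-60, 1.31), (-50, 1.13), (-40, 0.96), (-30, 0.79), (-20, 0.61), (-10, 0.44), (0, 0.26), (10, 0.09), (20, -0.09), (30, -0.26), (40, -0.44), (50, -0.61), (60, -0.79), (70, -0.96), (80, -1.13), (90, -1.31)]
crimp small [0.5719 0.1051]
[(-90, 1.36), (-80, 1.18), (-70, 1.01), (-60, 0.84), (-50, 0.66), (-40, 0.49), (-30, 0.31), (-20, 0.14), (-10, -0.04), (0, -0.21), (10, -0.39), (20, -0.56), (30, -0.74), (40, -0.91), (50, -1.08), (60, -1.26), (70, -1.43), (80, -1.61), (90, -1.78)]
[(-90, 1.64), (-80, 1.46), (-70, 1.29), (-60, 1.12), (-50, 0.94), (-40, 0.77), (-30, 0.59), (-20, 0.42), (-10, 0.24), (0, 0.07), (10, -0.11), (20, -0.28), (30, -0.46), (40, -0.63), (50, -0.8), (60, -0.98), (70, -1.15), (80, -1.33), (90, -1.5)]
sq square [0.5807 0.1917]
[(-90, 1.14), (-80, 0.96), (-70, 0.7
[... 272 characters left out ...]
.08), (-40, 0.91), (-30, 0.73), (-20, 0.56), (-10, 0.39), (0, 0.21), (10, 0.04), (20, -0.14), (30, -0.31), (40, -0.49), (50, -0.66), (60, -0.84), (70, -1.01), (80, -1.19), (90, -1.36)]
jar large [0.4853 0.1139]
[(-90, 1.21), (-80, 1.04), (-70, 0.86), (-60, 0.69), (-50, 0.52), (-40, 0.34), (-30, 0.17), (-20, -0.01), (-10, -0.18), (0, -0.36), (10, -0.53), (20, -0.71), (30, -0.88), (40, -1.06), (50, -1.23), (60, -1.4), (70, -1.58), (80, -1.75), (90, -1.93)]
[(-90, 1.67), (-80, 1.49), (-70, 1.32), (-60, 1.15), (-50, 0.97), (-40, 0.8), (-30, 0.62), (-20, 0.45), (-10, 0.27), (0, 0.1), (10, -0.08), (20, -0.25), (30, -0.43), (40, -0.6), (50, -0.77), (60, -0.95), (70, -1.12), (80, -1.3), (90, -1.47)]
```

View pics/ov_scene.png

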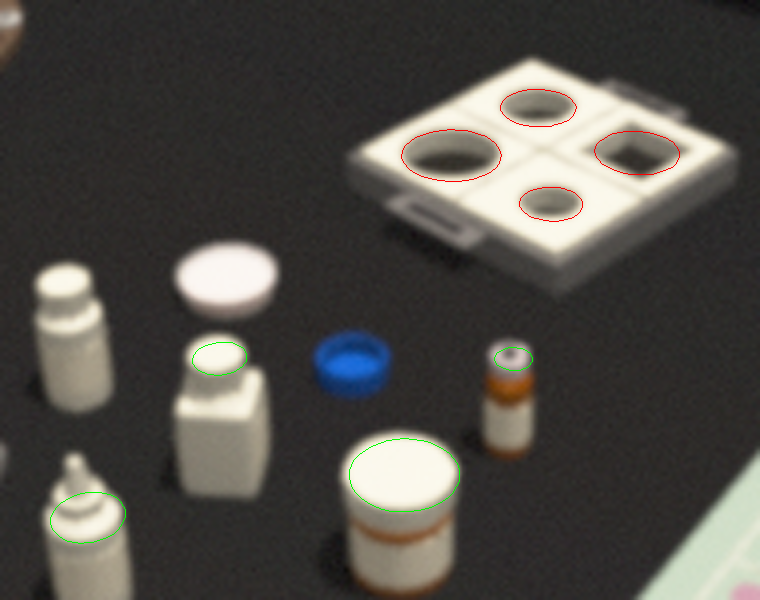

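View pics/ov_top.png

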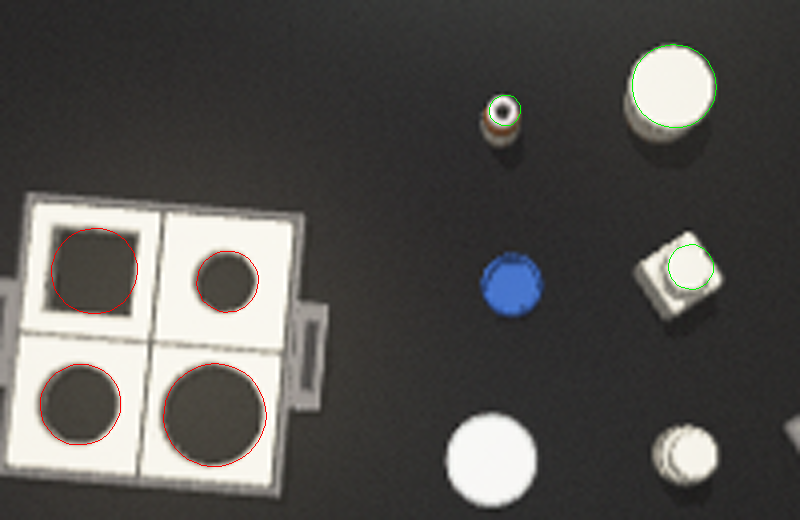

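Both overlays fit in both cameras: the rings sit on the sockets and caps to within about 2 mm. I'll start with the dropper bottle.

```bash
cat > act.py <<'E'
from plan import *
from station import manip
LIFT=.125
def st(msg):
    o=manip.get_obs(); print(msg,"t=%.2f"%o["time"],np.round(o["position"],4),"F",np.round(o["force"],2),"open mm %.1f"%(o["opening"]*95)); return o
def pick(n,th,width,force):
    xy,h,_=IT[n]; z=h-.002
    manip.goto([*xy,z+.10],q(th)); st("above")
    manip.servo_line([*xy,z],v=.12); st("down")
    manip.clamp(force); o=st("clamped")
    assert abs(o["opening"]*95-width)<5,"bad grasp"
    manip.servo_line([*xy,z+LIFT],v=.15); return st("lifted")
def place(n,th,width):
    _,h,so=IT[n]; xy=SOCK[so]; z=h-.002+.008
    manip.goto([*xy,z+LIFT-.008],q(th)); o=st("over"); assert abs(o["opening"]*95-width)<5
    manip.servo_line([*xy,z+.026],v=.15)
    manip.servo_line([*xy,z+.003],v=.04); f0=st("near")["force"]
    for i in range(6):
        manip.servo_line([*xy,z+.002-.001*i],v=.02); f=manip.get_obs()["force"]
        if np.linalg.norm(f-f0)>2: break
    st("set i=%d"%i)
def release(n):
    _,h,so=IT[n]; xy=SOCK[so]
    manip.open_gripper(); o=st("open"); p=o["position"]
    manip.servo_line([p[0],p[1],p[2]+.10],v=.2); st("up")
E
python3 - <<'E'
from act import *
pick("drop",np.deg2rad(-30),36,12)
from snap import save
save("scene","drop_lift")
place("drop",np.deg2rad(39.2),36)
save("scene","drop_set")
E
```

```text
above t=4.48 [ 0.5813 -0.2966  0.1401] F [ 0.2  -0.    0.55] open mm 95.2
down t=5.47 [ 0.5814 -0.2974  0.0407] F [0.86 0.4  0.2 ] open mm 94.9
clamped t=6.46 [ 0.581  -0.2972  0.04  ] F [-0.59 -0.31 -1.04] open mm 34.7
lifted t=7.44 [ 0.5806 -0.297   0.1641] F [ 0.13 -0.05 -1.  ] open mm 34.6
over t=9.32 [0.4946 0.1998 0.165 ] F [-0.05  0.17 -0.03] open mm 34.5
near t=10.81 [0.4941 0.2005 0.051 ] F [-0.12  0.08 -0.48] open mm 34.2
set i=3 t=11.81 [0.4941 0.2004 0.0475] F [-2.3  -2.36  8.27] open mm 34.4
```

```bash
python3 - <<'E'
import cv2,numpy as np
a=[cv2.imread(f"pics/{n}.png")[100:500,100:600] for n in ("drop_lift","drop_set")]
cv2.imwrite("pics/drop_pair.png",cv2.resize(np.hstack(a),(800,320)))
E
```

```text
(no output)
```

View pics/drop_pair.png

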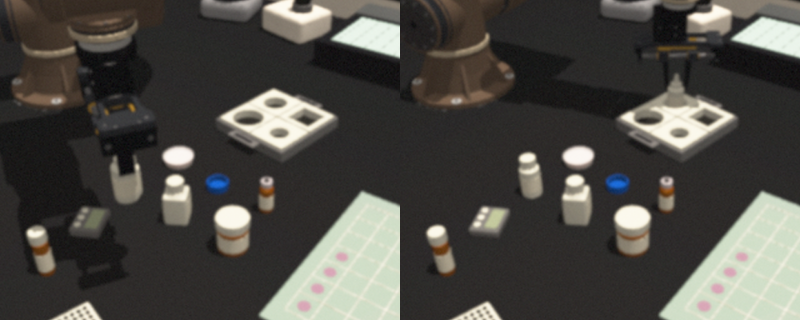

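The left half shows the dropper lifted upright. The right half, at (677,95), shows it down in the rear (medium) socket. I'll release it and fetch the crimp vial.

```bash
python3 - <<'E'
from act import *
release("drop")
pick("crimp",np.deg2rad(10),24,12)
from snap import save
place("crimp",np.deg2rad(39.2),24)
save("scene","crimp_set")
E
```

```text
open t=12.97 [0.4941 0.2005 0.047 ] F [-0.01 -0.43 -0.64] open mm 95.1
up t=13.62 [0.4937 0.2004 0.1463] F [-0.16  0.2   0.06] open mm 95.1
above t=14.88 [ 0.674  -0.0762  0.1389] F [-0.31  0.39 -0.18] open mm 95.1
down t=15.86 [ 0.6748 -0.0775  0.0398] F [-0.3  -0.02 -0.16] open mm 94.8
clamped t=17.03 [ 0.6743 -0.0775  0.039 ] F [-0.98  0.29 -0.05] open mm 19.3
lifted t=18.02 [ 0.6739 -0.0774  0.163 ] F [-0.06  0.67 -0.32] open mm 19.3
over t=18.87 [0.5727 0.1045 0.164 ] F [-0.6  -0.16  0.12] open mm 19.4
near t=20.35 [0.5719 0.1051 0.05  ] F [ 0.02 -0.17  0.12] open mm 19.5
set i=3 t=21.35 [0.5722 0.1051 0.0467] F [-1.53 -0.77  6.78] open mm 19.5
```

View pics/crimp_set.png

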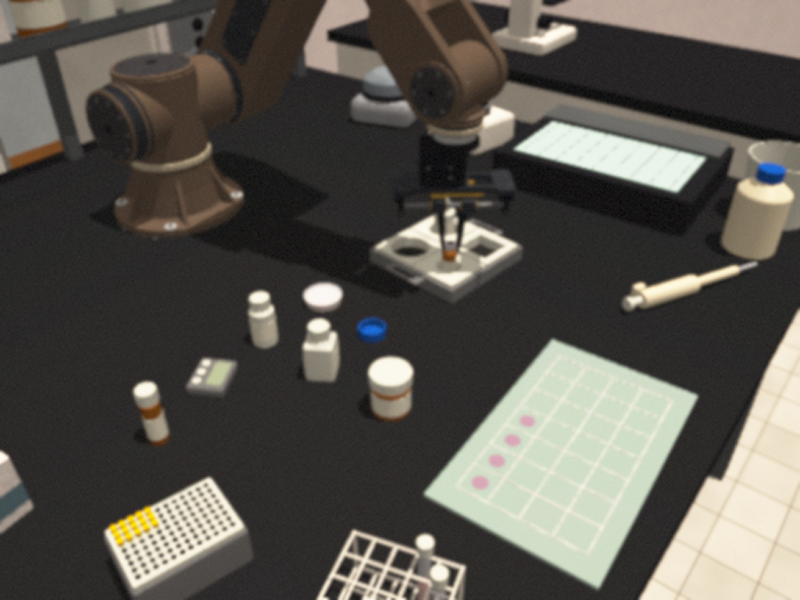

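```bash
python3 - <<'E'
from act import *
release("crimp")
from snap import save
import cv2
sq=np.deg2rad(31)
pick("sq",np.deg2rad(121-180),40,15)
save("scene","sq_lift")
d=manip.get_image("top")
im=cv2.cvtColor(d["img"],cv2.COLOR_RGB2BGR)
cv2.imwrite("pics/top_sq.png",cv2.resize(im[135:265,130:420],None,fx=2.75,fy=2.75,interpolation=cv2.INTER_CUBIC))
E
```

```text
open t=22.69 [0.5719 0.1051 0.046 ] F [0.69 0.15 0.43] open mm 94.7
up t=23.34 [0.5714 0.1051 0.1452] F [ 0.25 -0.2  -0.17] open mm 95.4
above t=24.48 [ 0.5689 -0.1893  0.1393] F [0.18 0.12 0.46] open mm 95.0
down t=25.46 [ 0.5694 -0.19    0.0406] F [0.42 0.22 0.79] open mm 95.0
clamped t=26.38 [ 0.569 -0.19   0.04 ] F [0.37 0.13 0.94] open mm 40.1
lifted t=27.36 [ 0.5686 -0.1898  0.1641] F [ 0.35  0.08 -1.09] open mm 39.5
```

View pics/sq_lift.png

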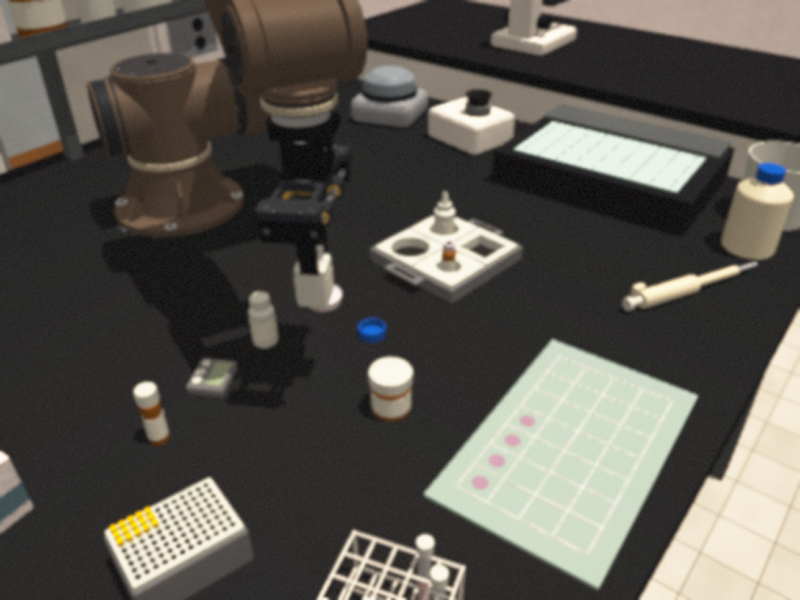

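View pics/top_sq.png

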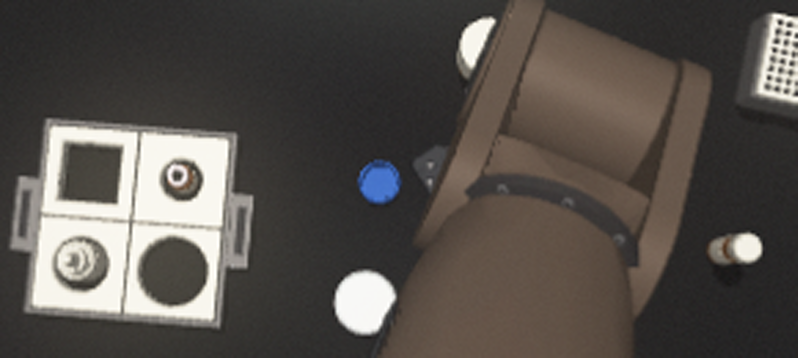

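The dropper stands in the medium socket and the crimp vial in the small one (top crop (80,258) and (181,177)). The square bottle is held upright and flush (39.5 mm). Next I'll place it.

```bash
python3 - <<'E'
from act import *
from snap import save
place("sq",np.deg2rad(-95.8),40)
save("scene","sq_set")
E
```

```text
over t=28.88 [0.5809 0.191  0.1648] F [ 0.88 -0.66 -1.74] open mm 39.7
near t=30.37 [0.5808 0.1917 0.051 ] F [ 0.45 -0.53 -0.69] open mm 39.6
set i=3 t=31.37 [0.5811 0.1919 0.0477] F [-0.36  1.09  6.93] open mm 39.6
```

View pics/sq_set.png

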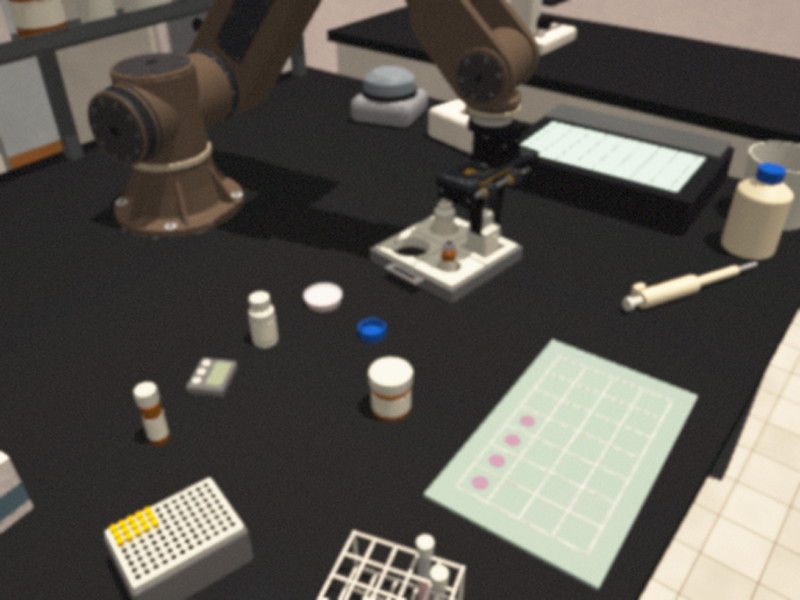

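The square bottle is at (485,228), seated in the square socket, and contact came at the expected height. I'll release it and move the jar.

```bash
python3 - <<'E'
from act import *
from snap import save
release("sq")
pick("jar",np.deg2rad(-40),54,20)
save("scene","jar_lift")
place("jar",np.deg2rad(-50.8),54)
save("scene","jar_set")
E
```

```text
open t=32.46 [0.5807 0.1917 0.047 ] F [-0.04 -0.12  0.67] open mm 94.9
up t=33.11 [0.5802 0.1916 0.1462] F [-0.16 -0.61  0.73] open mm 95.1
above t=34.57 [ 0.6874 -0.1851  0.1524] F [-0.42 -0.71 -0.13] open mm 95.2
down t=35.55 [ 0.6879 -0.1861  0.0538] F [-0.48  0.28 -0.35] open mm 95.3
clamped t=37.07 [ 0.6875 -0.186   0.053 ] F [-0.57 -0.15  0.64] open mm 0.5Traceback (most recent call last):
  File "<stdin>", line 4, in <module>
  File "act.py", line 11, in pick
    assert abs(o["opening"]*95-width)<5,"bad grasp"
           ^^^^^^^^^^^^^^^^^^^^^^^^^^^^
AssertionError: bad grasp
```

The jaws shut on nothing, so I'll look before doing anything else.

```bash
python3 - <<'E'
from snap import *
save("scene","jar_miss"); save("top","jar_miss_top")
E
```

```text
(no output)
```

View pics/jar_miss.png

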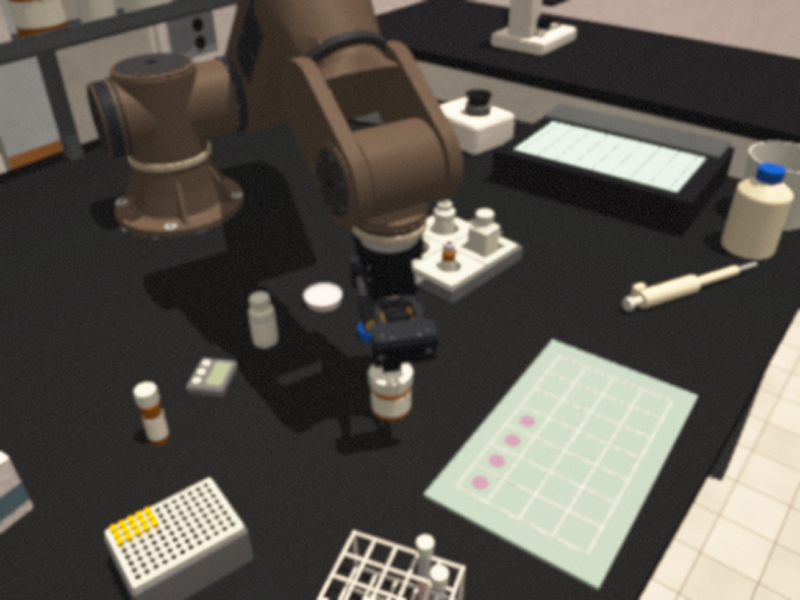

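View pics/jar_miss_top.png

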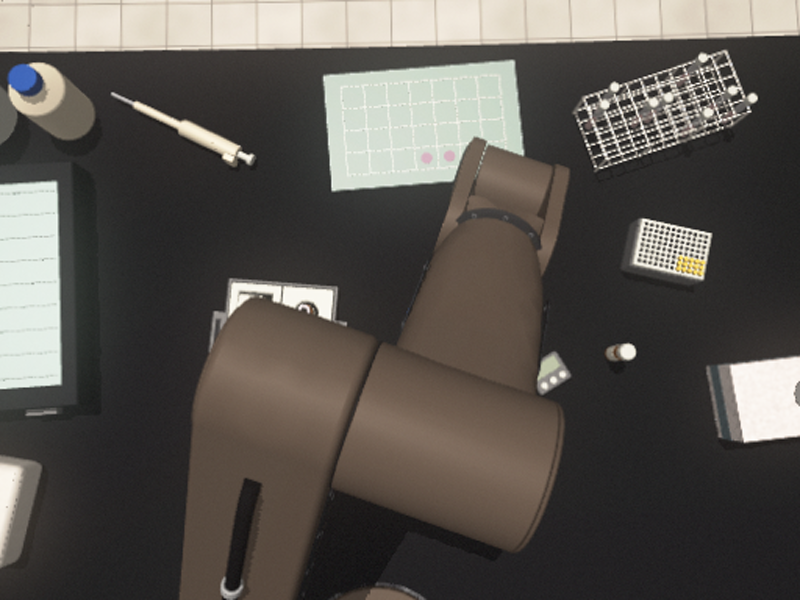

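```bash
python3 - <<'E'
import cv2
a=cv2.imread("pics/jar_miss.png")[280:440,320:480]
b=cv2.imread("pics/scene0.png")[280:440,320:480]
import numpy as np
cv2.imwrite("pics/jar_miss_crop.png",cv2.resize(np.hstack([b,a]),(800,400),interpolation=cv2.INTER_CUBIC))
E
```

```text
(no output)
```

View pics/jar_miss_crop.png

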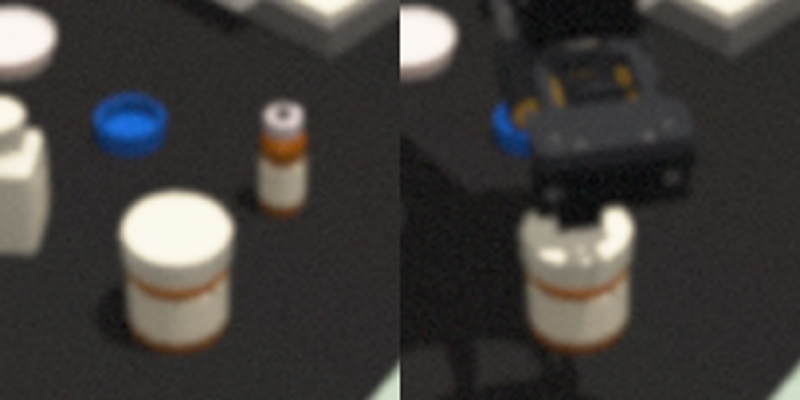

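The crop shows the shut fingers buried in the lid. The lid gives no resistance, so the grip has to be on the glass sides (≤41 mm). I'll open, back off, check that the jar hasn't moved, and grip lower.

```bash
python3 - <<'E'
from act import *
from snap import save
from geo import *
manip.open_gripper(); st("open")
manip.servo_line([.6875,-.186,.17],v=.2); st("up")
d=save("scene","jar_after")
V=cloud(d); k=(np.hypot(V[...,0]-.688,V[...,1]-.189)<.05)&(V[...,2]>.008)&(V[...,2]<.075); p=V[k]; t=p[p[:,2]>p[:,2].max()-.01]
print(len(p),p[:,2].max(),t.mean(0),manip.boxes_of("scene","wide_jar"))
E
```

```text
open t=38.70 [ 0.6875 -0.186   0.053 ] F [-0.75  0.08  0.21] open mm 95.0
up t=39.43 [ 0.687  -0.1858  0.1688] F [-0.59  0.46 -0.53] open mm 94.6Traceback (most recent call last):
  File "<stdin>", line 7, in <module>
    return umr_maximum(a, axis, None, out, keepdims, initial, where)
ValueError: zero-size array to reduction operation maximum which has no identity
```

View pics/jar_after.png

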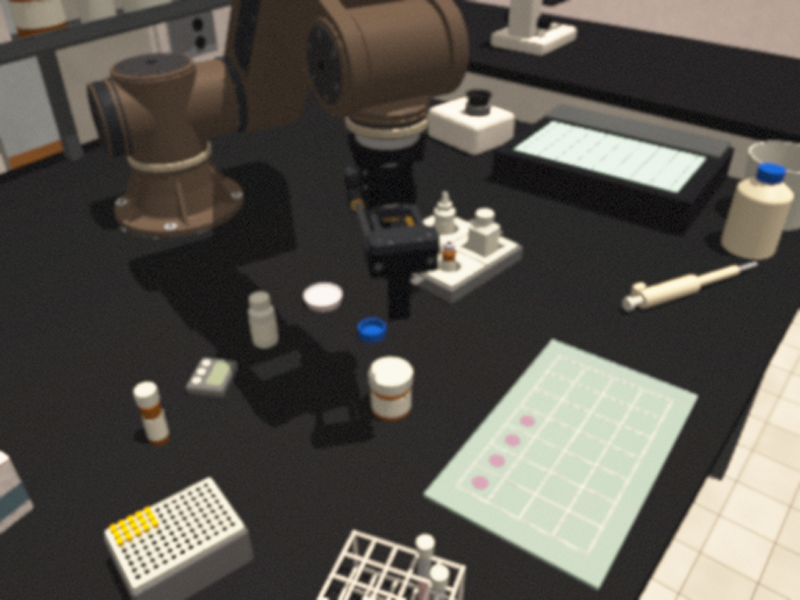

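The jar stands unmoved at (391,388), the same pixels as at the start. I'll re-grip at 40 mm, which puts the fingertips about 1 mm above the block top once it is seated.

```bash
sed -i 's/jar=((.6875,-.186),.055/jar=((.6875,-.186),.040/' plan.py; python3 - <<'E'
from act import *
from snap import save
pick("jar",np.deg2rad(-40),50,25)
save("scene","jar_lift")
E
```

```text
above t=39.74 [ 0.6862 -0.1856  0.1354] F [-0.01 -0.12  0.06] open mm 95.0
down t=40.73 [ 0.688  -0.1862  0.039 ] F [0.15 0.78 0.19] open mm 95.1
clamped t=41.48 [ 0.6874 -0.186   0.038 ] F [-0.83 -0.56 -0.08] open mm 53.4
lifted t=42.46 [ 0.6871 -0.1858  0.1619] F [-0.35  0.64 -1.43] open mm 53.4
```

View pics/jar_lift.png

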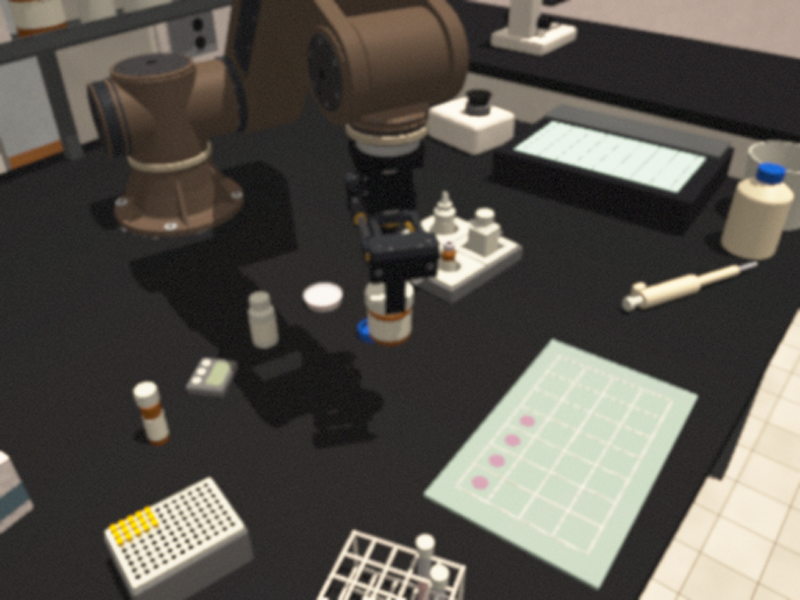

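The jar is lifted and upright, gripped at 53 mm. I'll place it in the large socket.

```bash
python3 - <<'E'
from act import *
from snap import save
place("jar",np.deg2rad(-50.8),52)
save("scene","jar_set")
E
python3 -c "
import cv2
a=cv2.imread('pics/jar_set.png')[150:320,340:560];cv2.imwrite('pics/jar_set_c.png',cv2.resize(a,None,fx=3.5,fy=3.5,interpolation=2))"
```

```text
over t=43.87 [0.4862 0.1135 0.163 ] F [-0.05 -0.07 -1.57] open mm 53.4
near t=45.35 [0.4854 0.1139 0.049 ] F [-0.28 -0.3  -0.37] open mm 53.6
set i=3 t=46.35 [0.4855 0.1141 0.0457] F [-2.47  3.22  9.9 ] open mm 53.5
```

View pics/jar_set_c.png

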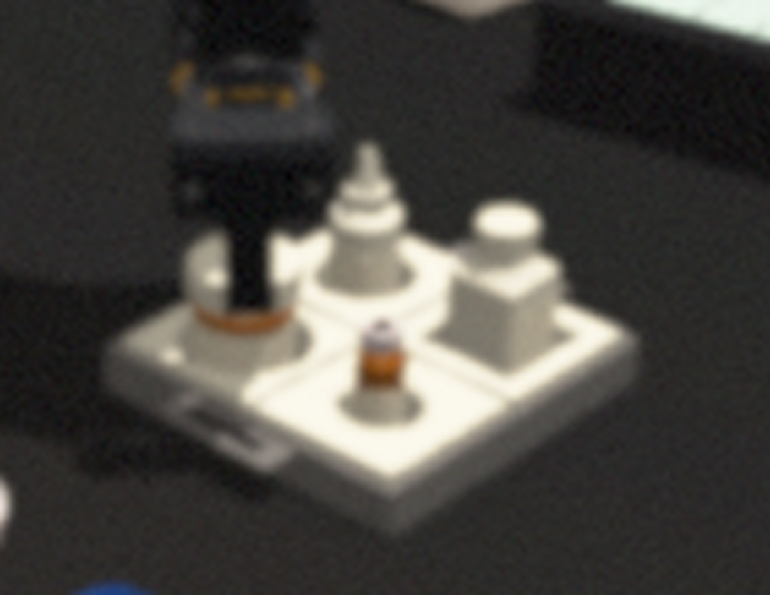

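```bash
python3 - <<'E'
from act import *
from snap import save
import cv2
from geo import *
release("jar")
manip.set_joints([1.14,.491,1.559,0,1.092,-.106]); st("home")
d=save("top","end_top"); s=save("scene","end_scene")
for n,c,r in (("top",d,(135,265,130,420)),):
    im=cv2.cvtColor(c["img"],cv2.COLOR_RGB2BGR); cv2.imwrite("pics/end_top_c.png",cv2.resize(im[r[0]:r[1],r[2]:r[3]],None,fx=2.75,fy=2.75,interpolation=2))
W=cloud(d)
for k,top,rr in (("medium",.09,.02),("small",.063,.014),("square",.082,.018),("large",.064,.03)):
    a=W[np.hypot(W[...,0]-SOCK[k][0],W[...,1]-SOCK[k][1])<.045]; z=a[:,2].max(); t=a[a[:,2]>z-.008]
    print(k,"zmax %.4f expect %.4f"%(z,top+.008),"top xy-sock",(t.mean(0)[:2]-SOCK[k]).round(4))
for k,x,y in (("sb",.4536,-.1876),("sv",.4952,-.4062)):
    a=W[np.hypot(W[...,0]-x,W[...,1]-y)<.04]; z=a[:,2].max(); t=a[a[:,2]>z-.012]; print(k,z,t.mean(0).round(4))
E
python3 -c "
import cv2
a=cv2.imread('pics/end_scene.png')[160:480,110:560];cv2.imwrite('pics/end_scene_c.png',cv2.resize(a,None,fx=1.75,fy=1.75,interpolation=2))"
```

```text
open t=47.27 [0.4853 0.1139 0.045 ] F [-0.51 -0.69 -0.61] open mm 95.1
up t=47.92 [0.4849 0.1139 0.1444] F [-0.11 -0.34  0.2 ] open mm 95.2
home t=49.93 [0.2005 0.5917 0.2007] F [-0.32  0.82 -0.42] open mm 95.2
medium zmax 0.0980 expect 0.0980 top xy-sock [ 0.0033 -0.002 ]
small zmax 0.0723 expect 0.0710 top xy-sock [0.0005 0.0004]
square zmax 0.0928 expect 0.0900 top xy-sock [0.0009 0.0021]
large zmax 0.0759 expect 0.0720 top xy-sock [0.0007 0.001 ]
sb 0.0808301241000946 [ 0.4537 -0.1879  0.0752]
sv 0.08823987611881479 [ 0.4952 -0.4068  0.0816]
```

View pics/end_top_c.png

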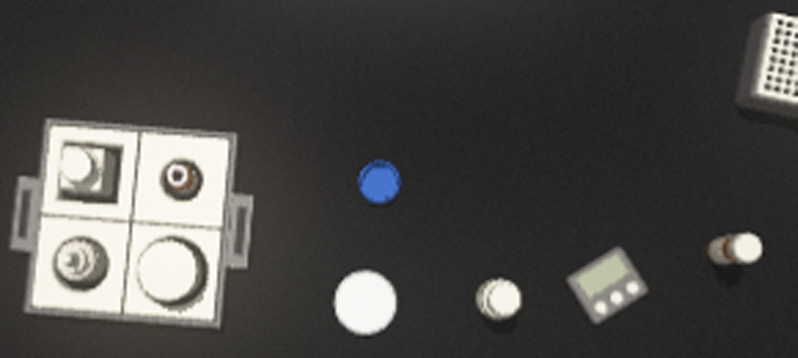

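View pics/end_scene_c.png

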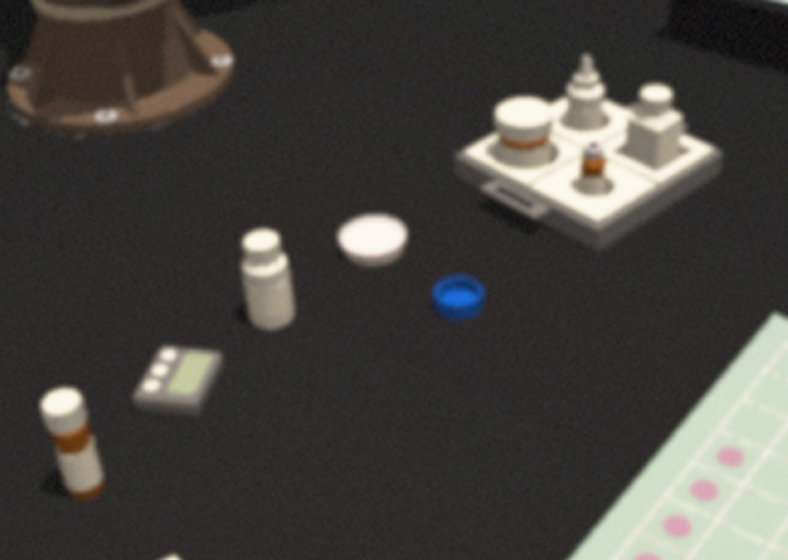

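The top view shows all four reagents upright in their sockets: square bottle (85,170), crimp vial (181,177), dropper (80,262) and jar (170,270). Their top heights above the start readings match an 8 mm socket floor to about 1 mm, and both samples are unmoved to under 1 mm. I'll hand in.

```bash
python3 - <<'E'
from station import manip
manip.hold(0.5); print(manip.close_job(), manip.get_obs()["time"])
E
```

```text
the job is handed in; nothing more can be done
the job is handed in; nothing more can be done
```

All four reagents are back in the tray: dropper bottle in the medium socket, crimp vial in the small, square bottle in the square and jar in the large. The job is handed in, with the robot clear of everything. The clock read 49.9 s at the last check, plus a short hold before handing in, against the 109 s limit.

**Last checks:** all four stand upright in the final pictures. Their tops are 7–9 mm higher than at the start, against the expected 8 mm socket floor, so they are fully down. Their caps are within about 4 mm of the socket centres. Both patient samples are within 1 mm of where they started.

**What went wrong or disagreed:**
- **Jar grip:** my first try, on the lid, failed. The fingers closed through the lid without resistance. The jar did not visibly move, and I re-gripped it lower, on its sides.
- **Jaw readings:** the jaws read 19 mm on the 24 mm vial and 53 mm on the 50 mm jar. Both were held steadily all the same.
- **Cameras:** the two disagreed by about 5 mm in y, so I used a value in between.
- **Set-down force:** 7–10 N of contact at each placing.

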